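# Re-rack the retained samples in reverse order

## Robot

A 7-joint arm with a two-finger parallel gripper is mounted at the origin on the work surface. World frame = base frame: x ahead of the robot, y to its left, z up, the work surface at z = 0. Lengths are in m, angles in rad, forces in N, time in s.
With the tool pointing down it reaches from about 0.4 to 0.85 m from the base axis. Payload 10.4 kg.
Tool frame: the origin (TCP) lies on the mounting face of the last link; the fingertips stand r.tips_ahead ahead of it and the grasp point (between the pads) lies 164 mm ahead of it (r.tips_ahead is the distance from the TCP to the fingertips, in m); z points along the fingers, y is the line along which they close (so a half turn about z gives the same grasp; the last joint's range is limited). The gripper opens to 87 mm and grips with 3 to 60 N. Pads are 19 mm wide; open, the fingers measure 117 mm over their backs; the gripper's body (75 mm by 190 mm) begins 51 mm behind the grasp point.
Start: joints at [-1.264, 0.332, -0.065, 1.46, 0.022, 1.35, -0.088], TCP at [0.202, 0.591, 0.405] pointing down, gripper open.
Joint ranges: [-2.6, 2.6], [-0.5, 2.12], [-1.47, 1.34], [0.16, 2.42], [-1.27, 4.41], [0.06, 2.06], [-2.6, 2.6]. Speed limits (rad/s): [2.22, 2.22, 2.79, 2.79, 3.14, 3.14, 3.14].

## Interface

Orientations are given as a unit quaternion [x, y, z, w].
In Python, from bench import telemetry, imaging, job, r gives the robot as it stands.
- The arm moves only by the tool move_arm, never from a script. Its argument "steps" is a list of rows, each an object of numbers: "dx", "dy", "dz": the shift along the tool's x, y, z in cm; "spin": the turn about the tool's z in rad. In form: [{"dx": .., "dy": .., "dz": .., "spin": ..}, ...]. A call has 1 to 12 rows; each row shifts and turns the commanded pose from where the row before left it, along the tool's axes as they then stand; what a row does not reach is not made up. A row lasts 1/10 s, in which the tool goes at most 50 mm and 8.59 degrees, less where a joint would pass 70% of its speed; a pose out of reach is approached as far as the arm can. A call with a gripper value outside its range is refused whole. "claw" is the finger opening in cm, from 0 to 8.7, set as the call begins (left out, the last holds). The fingers move at their own pace and stop on an object; "squeeze" is the grip in N (left out, the last holds). Time passes only in rows, so rows that do not move let the fingers close. It gives the time, the measured TCP pose, the force, the opening and the grip force at its end, in the units of the state.
- telemetry.read_state(): the state, without advancing time (a new reading comes with each control period).
- imaging.camera(name): name is "side" or "top"; returns a dict with "img" (480x640x3 uint8, red, green, blue), "camera_matrix" (3x3 intrinsics, pixels), "R" (3x3) and "t" (3): a world point X has camera coordinates R X + t. Camera axes: x right, y down, z forward; pixel columns grow to the right and rows downward; lengths in m; the calibration is good to about 2 mm. A picture is of the moment at which its call begins. There is no depth.
- job.close_job(): hands the job in; it is judged then, once.
The state is a dict: "time": time; "joint_positions": joint angles; "joint_vel": joint speeds; "joint_torque": joint torques, N m; "ee_pos": TCP position; "eef_rot": TCP orientation; "ft_force": force on the tool from outside, world axes, zero at the start; "torque": the same for the moment, N m; "width": finger opening in m; "grip_force": force on a finger pad.
Only numpy, scipy, OpenCV 4.12 (cv2) and the standard library are available. Lean on these libraries where they do the work, as an engineer would, in place of code of your own. Each camera call takes 0.05 s, during which the arm holds its last target. There are 200 camera calls.

## Task

Move the four packaging samples from the steel line rack into the empty blue archive tray, one to each compartment, in reverse order: the sample that now stands farthest from the robot in its row goes into the compartment nearest the robot, the next farthest into the next compartment, and so on, until the sample that now stands nearest the robot is in the farthest compartment. Leave all four standing upright on the floor of their compartments, let go and at rest, and never tip one over.

Things in the scene. Friction and masses are not known exactly. Their poses are not given: they have to be found in the camera images.
- jar: white plastic jar, squat and round, 58 mm high: lower body 42 mm in diameter up to 37 mm, above it a flat lid 45 mm in diameter. Origin: centre of its underside, z up. Loose, light.
- bottle: white plastic bottle, slim and round, 98 mm high: straight body 36 mm in diameter up to 66 mm, then a shoulder and a narrow cap 21 mm in diameter. Origin: centre of its underside, z up. Loose, light.
- carton: plain square cardboard carton with a thin grey band, 40 x 40 mm and 74 mm high, standing; its x and y axes are square to its sides. Origin: centre of its underside, z up. Loose, light.
- case: white plastic oblong case, 66 mm high: 46 mm along its x by 30 mm along its y up to 50 mm, lid above 47 x 31 mm; at the start its long side lies roughly along the row. Origin: centre of its underside, z up. Loose, light.
- cup_jar: square open dark steel cup, 64 x 64 x 18 mm, walls and floor 2 mm, fixed on the line rack; at the start the jar stands in it. Origin: centre of its underside, z up, sides parallel to the rack's. It never moves, so its place shows where in the row the jar began
- cup_bottle: square open dark steel cup, 64 x 64 x 18 mm, walls and floor 2 mm, fixed on the line rack; at the start the bottle stands in it. Origin: centre of its underside, z up, sides parallel to the rack's. It never moves, so its place shows where in the row the bottle began
- cup_carton: square open dark steel cup, 64 x 64 x 18 mm, walls and floor 2 mm, fixed on the line rack; at the start the carton stands in it. Origin: centre of its underside, z up, sides parallel to the rack's. It never moves, so its place shows where in the row the carton began
- cup_case: square open dark steel cup, 64 x 64 x 18 mm, walls and floor 2 mm, fixed on the line rack; at the start the case stands in it. Origin: centre of its underside, z up, sides parallel to the rack's. It never moves, so its place shows where in the row the case began
- line_rack: fixed steel plate, 300 mm along x, 80 along y, 8 thick, a 30 mm high tab across either end; left or right of the robot. The four cups stand on it at x = -102, -34, 34, 102 mm in an order that varies; samples stand 10 mm above the table, cup rims are at 26 mm. Origin: centre of the underside; z up; x points away from the robot, up to 0.25 rad aside
- archive_tray: fixed blue one-piece tray, 280 x 70 x 24 mm, loop handle at either end (to 164 mm from centre), on the side opposite the line rack. Four compartments 63 x 60 mm, centres at x = -102 (nearest the robot), -34, 34, 102 mm, y = 0; floor 6 mm, rims 24 mm above the table, walls 5 mm. Origin: centre of the underside; z up; x points away from the robot, up to 0.25 rad aside
Things that resemble listed ones, but are neither listed nor needed, are in the scene too. Leave any green look-alike of the carton alone.

How it is judged:
By the outcome, as a careful person would: the job done as asked, in the order asked, and still so for the second after the job is handed in, with the robot touching nothing.
It also fails if it takes over 115 s, if anything falls off the work surface, if the arm or the gripper's body presses on something with over 40 N, if the wrist force passes 120 N, or if a joint passes its speed limit or range.

## Working session

There is one attempt and no reset: what is moved stays moved. The work goes in short steps, Python scripts to look and compute and a tool call to move; the robot and the scene stay as the last step left them, time stands still between calls to the robot, and variables do not carry over. Pictures are saved under pics/ and viewed, at most 14 in all, crops included, and the job is handed in when it is done.

Besides the shell and the picture viewer there is one more tool, called after ">>>" as a command line: name --argument value ..., lists and objects as JSON in quotes. move_arm: Moves the arm, as the interface text tells. Its arguments: {"type":"object","properties":{"steps":{"type":"array","items":{"type":"object","properties":{"dx":{"type":"number"},"dy":{"type":"number"},"dz":{"type":"number"},"spin":{"type":"number"}}}},"claw":{"type":"number"},"squeeze":{"type":"number"}},"required":["steps"]}

```bash
mkdir -p pics; python3 - <<'E'
from bench import telemetry, imaging, job, r
import cv2,numpy as np,pickle
s=telemetry.read_state(); print(r.tips_ahead,s['ee_pos'],s['eef_rot'],s['width'],s['time'])
for n in('top','side'):
    c=imaging.camera(n); cv2.imwrite(f'pics/{n}0.png',c['img'][...,::-1]); pickle.dump(c,open(f'{n}0.pkl','wb'))
    print(n,c['camera_matrix'].round(1).tolist(),(-c['R'].T@c['t']).round(3),c['R'].round(2).tolist())
E
```

```text
0.1822 [0.20234139 0.59121846 0.40392138] [ 1.64138570e-01  9.86437018e-01 -7.28902609e-04 -9.07112544e-05] 0.0865916856636361 0.0
top [[583.5, 0.0, 331.7], [0.0, 583.5, 239.3], [0.0, 0.0, 1.0]] [0.433 0.037 1.131] [[0.02, -1.0, 0.04], [-1.0, -0.03, -0.08], [0.08, -0.03, -1.0]]
side [[453.6, 0.0, 307.2], [0.0, 453.6, 243.6], [0.0, 0.0, 1.0]] [0.441 0.534 0.515] [[-0.98, -0.21, 0.01], [-0.15, 0.66, -0.74], [0.15, -0.72, -0.67]]
```

View pics/top0.png

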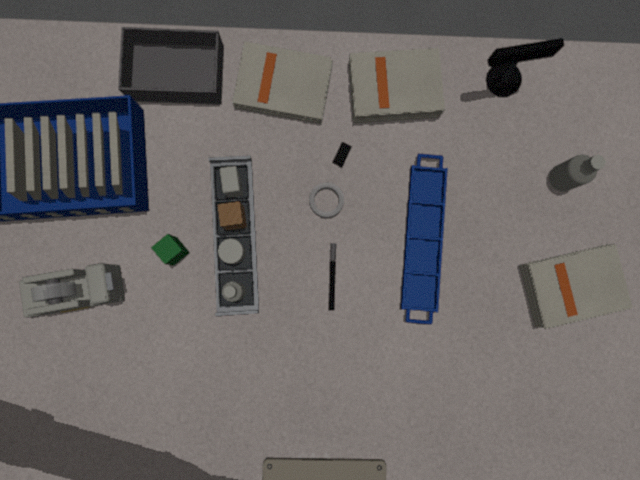

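View pics/side0.png

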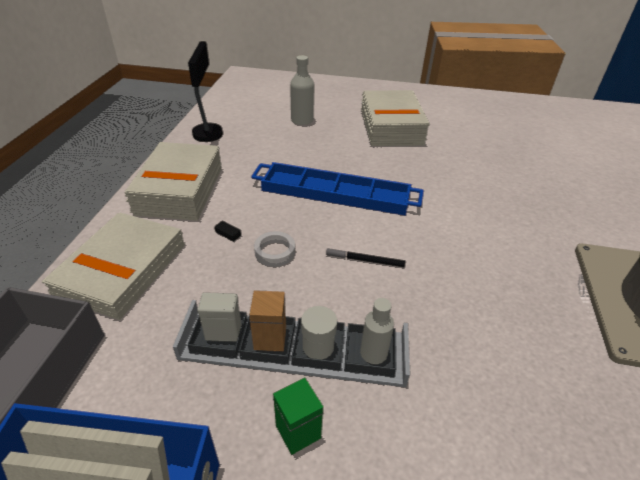

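The top view shows the rack on the left, with samples from far to near: case (230,180), carton (230,215), jar (231,251), bottle (232,292). The blue tray is on the right, with compartments at (428,185), (425,222), (422,257) and (419,292). The green look-alike is at (170,250).

```bash
cat > h.py <<'E'
import numpy as np,cv2,pickle
def ray(c,uv,z):
    uv=np.atleast_2d(np.float64(uv)); K=c['camera_matrix']
    d=(np.c_[uv,np.ones(len(uv))]@np.linalg.inv(K).T)@c['R']; o=-c['R'].T@c['t']
    return o[:2]+d[:,:2]*((z-o[2])/d[:,2])[:,None]
def proj(c,X):
    p=np.atleast_2d(X)@c['R'].T+c['t']; p=p@c['camera_matrix'].T; return p[:,:2]/p[:,2:]
E
python3 - <<'E'
from h import *
c=pickle.load(open('top0.pkl','rb')); im=c['img'].astype(int)
b=((im[...,2]-im[...,0]>35)&(im[...,2]>60)).astype(np.uint8); b[:,:380]=0;b[:,460:]=0;b[:140]=0;b[330:]=0
ys,xs=np.nonzero(b); P=ray(c,np.c_[xs,ys],.02).astype(np.float32)
rr=cv2.minAreaRect(P); print('tray',rr)
i=c['img'][145:325,195:270]; big=cv2.resize(i,None,fx=4,fy=4,interpolation=cv2.INTER_CUBIC)
hi=np.clip(big.astype(float)*1.4,0,255).astype(np.uint8)
# rotate: show 2 halves side by side: 300x720 -> halves 360 high
out=np.hstack([hi[:380],hi[340:720]]); cv2.imwrite('pics/crop.png',cv2.resize(out,None,fx=1.3,fy=1.3)[...,::-1])
E
```

```text
tray ((0.5358635783195496, -0.17972451448440552), (0.07089807838201523, 0.3258589506149292), 86.38896179199219)
```

View pics/crop.png

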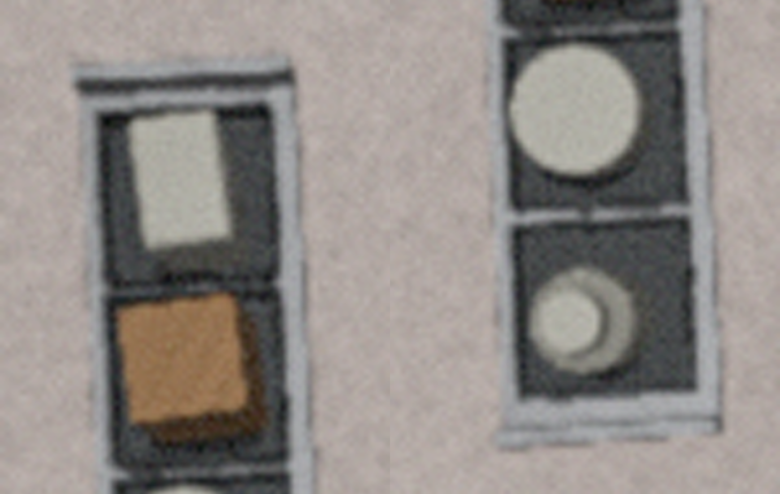

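The crop shows clean top faces. The case is at about (180,180), slightly turned, and the carton is at (183,358). In the right half, the jar lid is at (575,110) and the bottle cap at (566,322).

```bash
cat > meas.py <<'E'
from h import *
c=pickle.load(open('top0.pkl','rb'))
L=lambda a:np.array(a)/5.2+[195,145]; R=lambda a:(np.array(a)-[390,0])/5.2+[195,230]
def sq(n,a,z):
    p=ray(c,L(a),z); e=(p[0]+p[1]-p[2]-p[3])/2; f=(p[0]+p[3]-p[1]-p[2])/2
    print(n,p.mean(0).round(4),'row-axis deg',np.degrees(np.arctan2(e[1],e[0])).round(1),np.degrees(np.arctan2(f[1],f[0])).round(1),np.hypot(*e).round(4),np.hypot(*f).round(4))
sq('case',[(130,120),(213,112),(231,238),(146,250)],.076)
sq('carton',[(118,308),(232,294),(249,408),(133,424)],.084)
print('jar',ray(c,R([(575,110)]),.068)); print('bottle',ray(c,R([(566,322)]),.108))
E
cat > side.py <<'E'
from h import *
E
python3 - <<'E'
exec(open('meas.py').read())
# rack direction from long plate edges (z=.026 cup rims / .008)
p=ray(c,[L((98,110)),L((275,110)),R((512,395)),R((697,392))],.026);print('rim',p.round(3),np.degrees(np.arctan2(*(p[0]-p[2])[::-1])),p.mean(0))
# side view check
s=pickle.load(open('side0.pkl','rb'))
X={'case':(*p[0],0)}
a=np.radians(-3.61);ctr=np.array([.5359,-.1797])
for x in(-.102,-.034,.034,.102):print('comp',(ctr+x*np.array([np.cos(a),np.sin(a)])).round(4))
print(proj(s,[(*(ctr+x*np.array([np.cos(a),np.sin(a)])),.006) for x in(-.102,-.034,.034,.102)]).round(0).tolist())
E
```

```text
case [0.6274 0.1884] row-axis deg 9.5 98.6 0.0458 0.0294
carton [0.5636 0.1839] row-axis deg 9.9 99.1 0.0404 0.0398
jar [[0.4976081  0.18299109]]
bottle [[0.42427258 0.17786159]]
rim [[0.662 0.226]
 [0.664 0.162]
 [0.397 0.208]
 [0.399 0.141]] 4.09318701062151 [0.53044117 0.18429825]
comp [ 0.4341 -0.1733]
comp [ 0.502  -0.1776]
comp [ 0.5698 -0.1818]
comp [ 0.6377 -0.1861]
[[388.0, 198.0], [352.0, 192.0], [318.0, 186.0], [284.0, 180.0]]
```

```bash
cat > goto.py <<'E'
import sys
from h import *
from bench import telemetry
from scipy.spatial.transform import Rotation as Ro
x,y,zg,yaw=map(float,sys.argv[1:5])   # grasp point and desired heading of tool y (deg, mod 180)
s=telemetry.read_state(); M=Ro.from_quat(s['eef_rot']).as_matrix()
cur=np.degrees(np.arctan2(M[1,1],M[0,1])); d=(yaw-cur+90)%180-90
spin=-np.radians(d); M2=M@Ro.from_euler('z',spin).as_matrix()
g=np.array(s['ee_pos'])+M[:,2]*.164
print('spin %.3f  delta cm after spin'%spin,(M2.T@(np.array([x,y,zg])-g)*100).round(2),'now axes',(M.T@(np.array([x,y,zg])-g)*100).round(2),'grasp',g.round(4),'yaw %.1f'%cur,'q7 %.2f'%s['joint_positions'][6],'t %.1f w %.4f gf %.1f'%(s['time'],s['width'],s['grip_force']),'tilt',M[:2,2].round(4))
E
python3 goto.py .6274 .1884 .067 99
```

```text
spin -0.487  delta cm after spin [-35.7  -46.4   17.34] now axes [-53.26 -24.31  17.34] grasp [0.2023 0.591  0.24  ] yaw 71.1 q7 -0.09 t 0.1 w 0.0870 gf 0.0 tilt [-0.0003 -0.0012]
```

>>> move_arm --steps '[{"spin": -0.122}, {"spin": -0.122}, {"spin": -0.122}, {"spin": -0.121}, {"dx": -2.7, "dy": -3.5}, {"dx": -2.7, "dy": -3.5}, {"dx": -2.7, "dy": -3.5}, {"dx": -2.7, "dy": -3.5}, {"dx": -2.7, "dy": -3.5}, {"dx": -2.7, "dy": -3.5}, {"dx": -2.7, "dy": -3.5}, {"dx": -2.7, "dy": -3.5}]' --claw 7 --squeeze 10

```text
$.steps[0]: bad value
```

```bash
python3 goto.py .6274 .1884 .067 99
```

```text
spin -0.487  delta cm after spin [-35.7  -46.4   17.34] now axes [-53.26 -24.31  17.34] grasp [0.2023 0.591  0.24  ] yaw 71.1 q7 -0.09 t 0.1 w 0.0870 gf 0.0 tilt [-0.0003 -0.0012]
```

>>> move_arm --steps '[{"dx": 0, "dy": 0, "dz": 0, "spin": -0.122}, {"dx": 0, "dy": 0, "dz": 0, "spin": -0.122}, {"dx": 0, "dy": 0, "dz": 0, "spin": -0.122}, {"dx": 0, "dy": 0, "dz": 0, "spin": -0.121}, {"dx": -2.7, "dy": -3.5, "dz": 0, "spin": 0}, {"dx": -2.7, "dy": -3.5, "dz": 0, "spin": 0}, {"dx": -2.7, "dy": -3.5, "dz": 0, "spin": 0}, {"dx": -2.7, "dy": -3.5, "dz": 0, "spin": 0}, {"dx": -2.7, "dy": -3.5, "dz": 0, "spin": 0}, {"dx": -2.7, "dy": -3.5, "dz": 0, "spin": 0}, {"dx": -2.7, "dy": -3.5, "dz": 0, "spin": 0}, {"dx": -2.7, "dy": -3.5, "dz": 0, "spin": 0}]' --claw 7 --squeeze 10

```text
time: 1.3
ee_pos: [0.4606, 0.3471, 0.4045]
eef_rot: [-0.079, 0.997, -0.0, -0.0]
ft_force: [0.7, -0.3, 0.6]
width: 0.07
grip_force: 0.0
```

```bash
python3 goto.py .6274 .1884 .067 99
```

```text
spin 0.000  delta cm after spin [-14.01 -18.28  17.35] now axes [-14.   -18.28  17.35] grasp [0.4605 0.347  0.2405] yaw 99.0 q7 1.02 t 1.3 w 0.0700 gf 0.0 tilt [-0.0003 -0.0002]
```

>>> move_arm --steps '[{"dx": -2.8, "dy": -3.6, "dz": 0, "spin": 0}, {"dx": -2.8, "dy": -3.6, "dz": 0, "spin": 0}, {"dx": -2.8, "dy": -3.6, "dz": 0, "spin": 0}, {"dx": -2.8, "dy": -3.6, "dz": 0, "spin": 0}, {"dx": -2.0, "dy": -2.6, "dz": 2, "spin": 0}, {"dx": 0, "dy": 0, "dz": 3, "spin": 0}, {"dx": 0, "dy": 0, "dz": 3, "spin": 0}, {"dx": 0, "dy": 0, "dz": 0, "spin": 0}, {"dx": 0, "dy": 0, "dz": 0, "spin": 0}]'

```text
time: 2.2
ee_pos: [0.6165, 0.2015, 0.325]
eef_rot: [-0.079, 0.997, -0.0, -0.0]
ft_force: [-0.1, -0.4, 1.0]
width: 0.07
grip_force: 0.0
```

```bash
python3 goto.py .6274 .1884 .067 99; python3 - <<'E'
from bench import imaging
import cv2
for n in['side','top']:
    cv2.imwrite(f'pics/{n}1.png',imaging.camera(n)['img'][...,::-1])
E
```

```text
spin 0.000  delta cm after spin [-0.89 -1.46  9.4 ] now axes [-0.89 -1.46  9.4 ] grasp [0.6164 0.2015 0.161 ] yaw 99.0 q7 1.40 t 2.2 w 0.0700 gf 0.0 tilt [-0.0008 -0.0003]
```

View pics/side1.png

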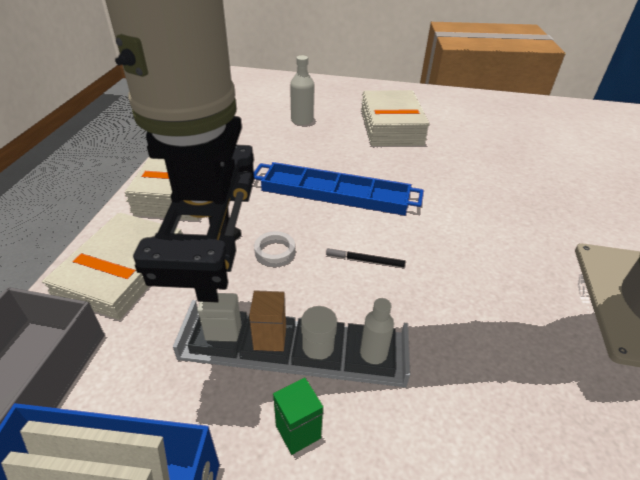

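The gripper hangs over the case at about (205,290), with its fingers closing across the row and nothing touched. Next I'll close the remaining offset and descend.

>>> move_arm --steps '[{"dx": -0.9, "dy": -1.5, "dz": 0, "spin": 0}, {"dx": 0, "dy": 0, "dz": 0, "spin": 0}, {"dx": 0, "dy": 0, "dz": 1.4, "spin": 0}, {"dx": 0, "dy": 0, "dz": 2, "spin": 0}, {"dx": 0, "dy": 0, "dz": 2, "spin": 0}, {"dx": 0, "dy": 0, "dz": 2, "spin": 0}, {"dx": 0, "dy": 0, "dz": 1, "spin": 0}, {"dx": 0, "dy": 0, "dz": 1, "spin": 0}, {"dx": 0, "dy": 0, "dz": 0, "spin": 0}, {"dx": 0, "dy": 0, "dz": 0, "spin": 0}]'

```text
time: 3.3
ee_pos: [0.628, 0.1881, 0.2312]
eef_rot: [-0.079, 0.997, 0.0, 0.0]
ft_force: [0.2, -0.4, 1.4]
width: 0.0703
grip_force: 0.0
```

```bash
python3 goto.py .6274 .1884 .067 99
```

```text
spin 0.000  delta cm after spin [0.06 0.04 0.02] now axes [0.06 0.04 0.02] grasp [0.6281 0.1881 0.0672] yaw 99.0 q7 1.44 t 3.3 w 0.0703 gf 0.0 tilt [0.0006 0.0003]
```

Close, then lift.

>>> move_arm --steps '[{"dx": 0, "dy": 0, "dz": 0, "spin": 0}, {"dx": 0, "dy": 0, "dz": 0, "spin": 0}, {"dx": 0, "dy": 0, "dz": 0, "spin": 0}, {"dx": 0, "dy": 0, "dz": 0, "spin": 0}, {"dx": 0, "dy": 0, "dz": 0, "spin": 0}, {"dx": 0, "dy": 0, "dz": 0, "spin": 0}, {"dx": 0, "dy": 0, "dz": 0, "spin": 0}, {"dx": 0, "dy": 0, "dz": 0, "spin": 0}, {"dx": 0, "dy": 0, "dz": 0, "spin": 0}, {"dx": 0, "dy": 0, "dz": 0, "spin": 0}]' --claw 2 --squeeze 10

```text
time: 4.3
ee_pos: [0.6278, 0.188, 0.2308]
eef_rot: [-0.079, 0.997, 0.0, 0.0]
ft_force: [0.2, -0.6, 0.8]
width: 0.0308
grip_force: 10.0
```

>>> move_arm --steps '[{"dx": 0, "dy": 0, "dz": -1, "spin": 0}, {"dx": 0, "dy": 0, "dz": -1, "spin": 0}, {"dx": 0, "dy": 0, "dz": -2, "spin": 0}, {"dx": 0, "dy": 0, "dz": -3, "spin": 0}, {"dx": 0, "dy": 0, "dz": -3, "spin": 0}, {"dx": 0, "dy": 0, "dz": -3, "spin": 0}, {"dx": 0, "dy": 0, "dz": -1, "spin": 0}, {"dx": 0, "dy": 0, "dz": 0, "spin": 0}, {"dx": 0, "dy": 0, "dz": 0, "spin": 0}]'

```text
time: 5.2
ee_pos: [0.6275, 0.1879, 0.3697]
eef_rot: [-0.079, 0.997, -0.0, -0.001]
ft_force: [-0.4, 0.5, -0.9]
width: 0.031
grip_force: 10.0
```

```bash
python3 goto.py .4341 -.1733 .063 86.4
```

```text
spin 0.220  delta cm after spin [ 17.   -37.25  14.3 ] now axes [ 24.72 -32.64  14.3 ] grasp [0.6273 0.1879 0.2057] yaw 99.0 q7 1.42 t 5.2 w 0.0310 gf 10.0 tilt [-0.0013 -0.0003]
```

>>> move_arm --steps '[{"dx": 0, "dy": 0, "dz": 0, "spin": 0.11}, {"dx": 0, "dy": 0, "dz": 0, "spin": 0.11}, {"dx": 1.7, "dy": -3.7, "dz": 0, "spin": 0}, {"dx": 1.7, "dy": -3.7, "dz": 0, "spin": 0}, {"dx": 1.7, "dy": -3.7, "dz": 0, "spin": 0}, {"dx": 1.7, "dy": -3.7, "dz": 0, "spin": 0}, {"dx": 1.7, "dy": -3.7, "dz": 0, "spin": 0}, {"dx": 1.7, "dy": -3.7, "dz": 0, "spin": 0}, {"dx": 1.7, "dy": -3.7, "dz": 0, "spin": 0}, {"dx": 1.7, "dy": -3.7, "dz": 0, "spin": 0}, {"dx": 1.7, "dy": -3.7, "dz": 0, "spin": 0}, {"dx": 1.7, "dy": -3.9, "dz": 0, "spin": 0}]'

```text
time: 6.4
ee_pos: [0.4334, -0.1735, 0.3692]
eef_rot: [0.031, 1.0, 0.0, -0.001]
ft_force: [1.2, -0.7, -1.1]
width: 0.0309
grip_force: 10.0
```

>>> move_arm --steps '[{"dx": 0, "dy": 0, "dz": 0, "spin": 0}, {"dx": 0, "dy": 0, "dz": 0, "spin": 0}, {"dx": 0, "dy": 0, "dz": 0, "spin": 0}, {"dx": 0, "dy": 0, "dz": 3, "spin": 0}, {"dx": 0, "dy": 0, "dz": 3, "spin": 0}, {"dx": 0, "dy": 0, "dz": 0, "spin": 0}]'

```text
time: 7.0
ee_pos: [0.434, -0.1709, 0.3072]
eef_rot: [0.03, 1.0, 0.0, -0.003]
ft_force: [-1.1, 2.0, -0.3]
width: 0.031
grip_force: 10.0
```

```bash
python3 goto.py .4341 -.1733 .063 86.4;python3 - <<'E'
from bench import imaging
import cv2
for n in['side','top']:
    cv2.imwrite(f'pics/{n}2.png',imaging.camera(n)['img'][...,::-1])
E
```

```text
spin 0.002  delta cm after spin [-0.19 -0.24  8.02] now axes [-0.19 -0.24  8.02] grasp [ 0.4329 -0.1708  0.1432] yaw 86.5 q7 1.82 t 7.0 w 0.0310 gf 10.0 tilt [-0.0067  0.0008]
```

View pics/side2.png

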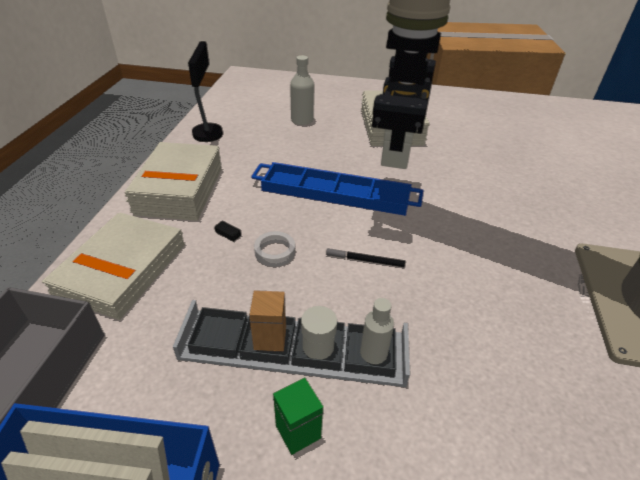

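The case hangs upright over the nearest compartment, around (395,150). Now I'll lower it.

>>> move_arm --steps '[{"dx": -0.1, "dy": -0.1, "dz": 0, "spin": 0}, {"dx": 0, "dy": 0, "dz": 0, "spin": 0}, {"dx": 0, "dy": 0, "dz": 1, "spin": 0}, {"dx": 0, "dy": 0, "dz": 1, "spin": 0}, {"dx": 0, "dy": 0, "dz": 1, "spin": 0}, {"dx": 0, "dy": 0, "dz": 1, "spin": 0}, {"dx": 0, "dy": 0, "dz": 1, "spin": 0}, {"dx": 0, "dy": 0, "dz": 0, "spin": 0}, {"dx": 0, "dy": 0, "dz": 0, "spin": 0}, {"dx": 0, "dy": 0, "dz": 0, "spin": 0}]'

```text
time: 8.1
ee_pos: [0.4359, -0.1738, 0.261]
eef_rot: [0.031, 1.0, -0.0, 0.0]
ft_force: [-0.6, 0.3, -1.5]
width: 0.0307
grip_force: 10.0
```

```bash
python3 goto.py .4341 -.1733 .063 86.4
```

```text
spin -0.000  delta cm after spin [0.2  0.04 3.4 ] now axes [0.2  0.04 3.4 ] grasp [ 0.436  -0.1738  0.097 ] yaw 86.4 q7 1.86 t 8.1 w 0.0307 gf 10.0 tilt [ 0.0006 -0.0001]
```

>>> move_arm --steps '[{"dx": 0.2, "dy": 0, "dz": 1, "spin": 0}, {"dx": 0, "dy": 0, "dz": 1, "spin": 0}, {"dx": 0, "dy": 0, "dz": 0.6, "spin": 0}, {"dx": 0, "dy": 0, "dz": 0.4, "spin": 0}, {"dx": 0, "dy": 0, "dz": 0.2, "spin": 0}, {"dx": 0, "dy": 0, "dz": 0.1, "spin": 0}, {"dx": 0, "dy": 0, "dz": 0.1, "spin": 0}, {"dx": 0, "dy": 0, "dz": 0, "spin": 0}, {"dx": 0, "dy": 0, "dz": 0, "spin": 0}]'

```text
time: 9.0
ee_pos: [0.4338, -0.1736, 0.2269]
eef_rot: [0.031, 1.0, 0.0, 0.0]
ft_force: [-0.6, -0.1, -1.3]
width: 0.0309
grip_force: 10.0
```

```bash
python3 goto.py .4341 -.1733 .063 86.4
```

```text
spin 0.000  delta cm after spin [-0.02  0.03 -0.01] now axes [-0.02  0.03 -0.01] grasp [ 0.4338 -0.1736  0.0629] yaw 86.4 q7 1.89 t 9.0 w 0.0309 gf 10.0 tilt [0.0003 0.0001]
```

>>> move_arm --steps '[{"dx": 0, "dy": 0, "dz": 0.1, "spin": 0}, {"dx": 0, "dy": 0, "dz": 0, "spin": 0}, {"dx": 0, "dy": 0, "dz": 0, "spin": 0}]'

```text
time: 9.3
ee_pos: [0.4341, -0.1734, 0.2263]
eef_rot: [0.031, 1.0, 0.0, 0.001]
ft_force: [-1.7, 1.3, 5.2]
width: 0.0311
grip_force: 10.0
```

>>> move_arm --steps '[{"dx": 0, "dy": 0, "dz": 0, "spin": 0}, {"dx": 0, "dy": 0, "dz": 0, "spin": 0}, {"dx": 0, "dy": 0, "dz": 0, "spin": 0}, {"dx": 0, "dy": 0, "dz": 0, "spin": 0}, {"dx": 0, "dy": 0, "dz": 0, "spin": 0}, {"dx": 0, "dy": 0, "dz": -1, "spin": 0}, {"dx": 0, "dy": 0, "dz": -2, "spin": 0}, {"dx": 0, "dy": 0, "dz": -3, "spin": 0}, {"dx": 0, "dy": 0, "dz": -4, "spin": 0}, {"dx": 0, "dy": 0, "dz": -4, "spin": 0}]' --claw 6.5

```text
time: 10.3
ee_pos: [0.4332, -0.1737, 0.3678]
eef_rot: [0.032, 0.999, -0.0, -0.0]
ft_force: [0.7, -0.3, 0.3]
width: 0.0655
grip_force: 0.0
```

```bash
python3 goto.py .5636 .1839 .060 99.5
```

```text
spin -0.229  delta cm after spin [-18.77  33.12  14.37] now axes [-10.75  36.52  14.37] grasp [ 0.4332 -0.1737  0.2038] yaw 86.4 q7 1.79 t 10.3 w 0.0655 gf 0.0 tilt [-0.0001 -0.0001]
```

>>> move_arm --steps '[{"dx": 0, "dy": 0, "dz": 0, "spin": -0.115}, {"dx": 0, "dy": 0, "dz": 0, "spin": -0.115}, {"dx": -2.1, "dy": 3.7, "dz": 0, "spin": 0}, {"dx": -2.1, "dy": 3.7, "dz": 0, "spin": 0}, {"dx": -2.1, "dy": 3.7, "dz": 0, "spin": 0}, {"dx": -2.1, "dy": 3.7, "dz": 0, "spin": 0}, {"dx": -2.1, "dy": 3.7, "dz": 0, "spin": 0}, {"dx": -2.1, "dy": 3.7, "dz": 0, "spin": 0}, {"dx": -2.1, "dy": 3.7, "dz": 0, "spin": 0}, {"dx": -2.1, "dy": 3.7, "dz": 0, "spin": 0}, {"dx": -2.0, "dy": 3.5, "dz": 0, "spin": 0}]'

```text
time: 11.4
ee_pos: [0.5643, 0.1859, 0.3666]
eef_rot: [-0.084, 0.997, 0.0, 0.0]
ft_force: [1.5, 0.2, -0.1]
width: 0.0649
grip_force: 0.0
```

>>> move_arm --steps '[{"dx": 0, "dy": 0, "dz": 0, "spin": 0}, {"dx": 0, "dy": 0, "dz": 2, "spin": 0}, {"dx": 0, "dy": 0, "dz": 2, "spin": 0}, {"dx": 0, "dy": 0, "dz": 0, "spin": 0}, {"dx": 0, "dy": 0, "dz": 0, "spin": 0}, {"dx": 0, "dy": 0, "dz": 0, "spin": 0}]'

```text
time: 12.0
ee_pos: [0.5643, 0.184, 0.3273]
eef_rot: [-0.083, 0.997, 0.0, 0.001]
ft_force: [-0.2, 0.2, 0.6]
width: 0.0645
grip_force: 0.0
```

```bash
python3 goto.py .5636 .1839 .060 99.5
```

```text
spin 0.001  delta cm after spin [ 1.300e-01 -1.000e-02  1.033e+01] now axes [ 1.300e-01 -1.000e-02  1.033e+01] grasp [0.5646 0.1841 0.1633] yaw 99.6 q7 1.39 t 12.0 w 0.0645 gf 0.0 tilt [0.0018 0.0007]
```

>>> move_arm --steps '[{"dx": 0.1, "dy": 0, "dz": 2, "spin": 0}, {"dx": 0, "dy": 0, "dz": 2, "spin": 0}, {"dx": 0, "dy": 0, "dz": 2, "spin": 0}, {"dx": 0, "dy": 0, "dz": 2, "spin": 0}, {"dx": 0, "dy": 0, "dz": 1.3, "spin": 0}, {"dx": 0, "dy": 0, "dz": 1, "spin": 0}, {"dx": 0, "dy": 0, "dz": 0, "spin": 0}, {"dx": 0, "dy": 0, "dz": 0, "spin": 0}, {"dx": 0, "dy": 0, "dz": 0, "spin": 0}]'

```text
time: 12.9
ee_pos: [0.5634, 0.1841, 0.2238]
eef_rot: [-0.084, 0.997, 0.0, 0.001]
ft_force: [0.3, -0.2, -0.5]
width: 0.0652
grip_force: 0.0
```

>>> move_arm --steps '[{"dx": 0, "dy": 0, "dz": 0, "spin": 0}, {"dx": 0, "dy": 0, "dz": 0, "spin": 0}, {"dx": 0, "dy": 0, "dz": 0, "spin": 0}, {"dx": 0, "dy": 0, "dz": 0, "spin": 0}, {"dx": 0, "dy": 0, "dz": 0, "spin": 0}, {"dx": 0, "dy": 0, "dz": 0, "spin": 0}, {"dx": 0, "dy": 0, "dz": 0, "spin": 0}, {"dx": 0, "dy": 0, "dz": 0, "spin": 0}]' --claw 3 --squeeze 10

```text
time: 13.7
ee_pos: [0.563, 0.1839, 0.2228]
eef_rot: [-0.084, 0.997, 0.0, 0.0]
ft_force: [-0.8, 0.7, 2.2]
width: 0.0399
grip_force: 10.0
```

>>> move_arm --steps '[{"dx": 0, "dy": 0, "dz": -1, "spin": 0}, {"dx": 0, "dy": 0, "dz": -1, "spin": 0}, {"dx": 0, "dy": 0, "dz": -2, "spin": 0}, {"dx": 0, "dy": 0, "dz": -3, "spin": 0}, {"dx": 0, "dy": 0, "dz": -3, "spin": 0}, {"dx": 0, "dy": 0, "dz": -3, "spin": 0}, {"dx": 0, "dy": 0, "dz": -1, "spin": 0}, {"dx": 0, "dy": 0, "dz": 0, "spin": 0}]'

```text
time: 14.5
ee_pos: [0.5633, 0.1839, 0.3647]
eef_rot: [-0.083, 0.997, 0.001, 0.002]
ft_force: [-0.4, -0.7, -0.9]
width: 0.0397
grip_force: 10.0
```

```bash
python3 goto.py .502 -.1776 .0555 86.4
```

```text
spin 0.230  delta cm after spin [  3.94 -36.52  14.44] now axes [ 12.16 -34.66  14.44] grasp [0.5638 0.1842 0.2007] yaw 99.6 q7 1.39 t 14.5 w 0.0397 gf 10.0 tilt [0.0031 0.0015]
```

>>> move_arm --steps '[{"dx": 0, "dy": 0, "dz": 0, "spin": 0.115}, {"dx": 0, "dy": 0, "dz": 0, "spin": 0.115}, {"dx": 0.4, "dy": -3.7, "dz": 0, "spin": 0}, {"dx": 0.4, "dy": -3.7, "dz": 0, "spin": 0}, {"dx": 0.4, "dy": -3.7, "dz": 0, "spin": 0}, {"dx": 0.4, "dy": -3.7, "dz": 0, "spin": 0}, {"dx": 0.4, "dy": -3.7, "dz": 0, "spin": 0}, {"dx": 0.4, "dy": -3.7, "dz": 0, "spin": 0}, {"dx": 0.4, "dy": -3.7, "dz": 0, "spin": 0}, {"dx": 0.4, "dy": -3.7, "dz": 0, "spin": 0}, {"dx": 0.4, "dy": -3.7, "dz": 0, "spin": 0}, {"dx": 0.3, "dy": -3.2, "dz": 0, "spin": 0}]'

```text
time: 15.7
ee_pos: [0.5001, -0.1797, 0.3612]
eef_rot: [0.032, 0.999, 0.0, -0.001]
ft_force: [0.6, -0.5, -0.3]
width: 0.0397
grip_force: 10.0
```

>>> move_arm --steps '[{"dx": 0, "dy": 0, "dz": 0, "spin": 0}, {"dx": 0, "dy": 0, "dz": 0, "spin": 0}, {"dx": 0, "dy": 0, "dz": 2, "spin": 0}, {"dx": 0, "dy": 0, "dz": 2, "spin": 0}, {"dx": 0, "dy": 0, "dz": 2, "spin": 0}, {"dx": 0, "dy": 0, "dz": 2, "spin": 0}, {"dx": 0, "dy": 0, "dz": 2, "spin": 0}, {"dx": 0, "dy": 0, "dz": 0, "spin": 0}, {"dx": 0, "dy": 0, "dz": 0, "spin": 0}, {"dx": 0, "dy": 0, "dz": 0, "spin": 0}]'

```text
time: 16.7
ee_pos: [0.5017, -0.1775, 0.2636]
eef_rot: [0.031, 1.0, 0.0, 0.001]
ft_force: [-0.8, -0.8, -0.6]
width: 0.0399
grip_force: 10.0
```

```bash
python3 goto.py .502 -.1776 .055 86.4; python3 - <<'E'
from bench import imaging
import cv2
cv2.imwrite('pics/side3.png',imaging.camera('side')['img'][...,::-1])
E
```

```text
spin 0.001  delta cm after spin [-0.01 -0.01  4.46] now axes [-0.01 -0.01  4.46] grasp [ 0.5019 -0.1775  0.0996] yaw 86.4 q7 1.88 t 16.7 w 0.0399 gf 10.0 tilt [ 0.0012 -0.    ]
```

View pics/side3.png

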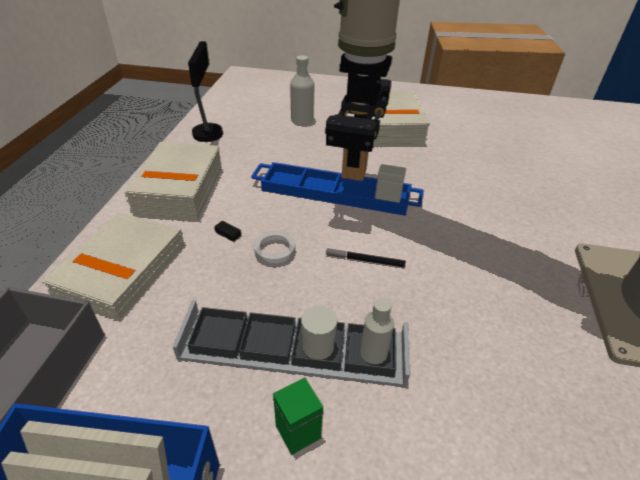

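The case stands upright in the nearest compartment at (390,183). The carton hangs over the second at (355,162). Lowering it now.

>>> move_arm --steps '[{"dx": 0, "dy": 0, "dz": 1.2, "spin": 0}, {"dx": 0, "dy": 0, "dz": 1, "spin": 0}, {"dx": 0, "dy": 0, "dz": 1, "spin": 0}, {"dx": 0, "dy": 0, "dz": 0.6, "spin": 0}, {"dx": 0, "dy": 0, "dz": 0.4, "spin": 0}, {"dx": 0, "dy": 0, "dz": 0.2, "spin": 0}, {"dx": 0, "dy": 0, "dz": 0.1, "spin": 0}, {"dx": 0, "dy": 0, "dz": 0, "spin": 0}, {"dx": 0, "dy": 0, "dz": 0, "spin": 0}]'

```text
time: 17.65
ee_pos: [0.5013, -0.178, 0.2183]
eef_rot: [0.032, 1.0, 0.0, 0.0]
ft_force: [-2.7, 1.0, 6.9]
width: 0.04
grip_force: 10.0
```

Contact. Release and rise.

>>> move_arm --steps '[{"dx": 0, "dy": 0, "dz": 0, "spin": 0}, {"dx": 0, "dy": 0, "dz": 0, "spin": 0}, {"dx": 0, "dy": 0, "dz": 0, "spin": 0}, {"dx": 0, "dy": 0, "dz": 0, "spin": 0}, {"dx": 0, "dy": 0, "dz": 0, "spin": 0}, {"dx": 0, "dy": 0, "dz": -1, "spin": 0}, {"dx": 0, "dy": 0, "dz": -2, "spin": 0}, {"dx": 0, "dy": 0, "dz": -4, "spin": 0}, {"dx": 0, "dy": 0, "dz": -4, "spin": 0}, {"dx": 0, "dy": 0, "dz": -4, "spin": 0}]' --claw 6.5

```text
time: 18.65
ee_pos: [0.5008, -0.1781, 0.3701]
eef_rot: [0.032, 0.999, -0.0, 0.0]
ft_force: [0.6, 0.2, -1.7]
width: 0.0648
grip_force: 0.0
```

```bash
python3 goto.py .4976 .183 .058 94
```

```text
spin -0.133  delta cm after spin [-2.19 36.05 14.8 ] now axes [ 2.62 36.02 14.8 ] grasp [ 0.5009 -0.1781  0.2061] yaw 86.4 q7 1.83 t 18.6 w 0.0648 gf 0.0 tilt [ 0.0005 -0.0001]
```

>>> move_arm --steps '[{"dx": 0, "dy": 0, "dz": 0, "spin": -0.133}, {"dx": -0.2, "dy": 4.0, "dz": 0, "spin": 0}, {"dx": -0.2, "dy": 4.0, "dz": 0, "spin": 0}, {"dx": -0.3, "dy": 4.0, "dz": 0, "spin": 0}, {"dx": -0.3, "dy": 4.0, "dz": 0, "spin": 0}, {"dx": -0.3, "dy": 4.0, "dz": 0, "spin": 0}, {"dx": -0.3, "dy": 4.0, "dz": 0, "spin": 0}, {"dx": -0.2, "dy": 4.0, "dz": 0, "spin": 0}, {"dx": -0.2, "dy": 4.0, "dz": 0, "spin": 0}, {"dx": -0.2, "dy": 4.0, "dz": 0, "spin": 0}]'

```text
time: 19.65
ee_pos: [0.4976, 0.1841, 0.3687]
eef_rot: [-0.035, 0.999, 0.0, 0.0]
ft_force: [1.8, -0.4, 0.3]
width: 0.0652
grip_force: 0.0
```

>>> move_arm --steps '[{"dx": 0, "dy": 0, "dz": 0, "spin": 0}, {"dx": 0, "dy": 0, "dz": 2, "spin": 0}, {"dx": 0, "dy": 0, "dz": 2, "spin": 0}, {"dx": 0, "dy": 0, "dz": 0, "spin": 0}, {"dx": 0, "dy": 0, "dz": 0, "spin": 0}, {"dx": 0, "dy": 0, "dz": 0, "spin": 0}]'

```text
time: 20.25
ee_pos: [0.4983, 0.1826, 0.3292]
eef_rot: [-0.035, 0.999, 0.0, 0.001]
ft_force: [-0.5, -0.3, 0.5]
width: 0.0649
grip_force: 0.0
```

```bash
python3 goto.py .4976 .183 .058 94
```

```text
spin 0.000  delta cm after spin [ 0.11  0.02 10.72] now axes [ 0.11  0.02 10.72] grasp [0.4985 0.1828 0.1652] yaw 94.0 q7 1.23 t 20.2 w 0.0649 gf 0.0 tilt [0.0016 0.0008]
```

>>> move_arm --steps '[{"dx": 0.1, "dy": 0, "dz": 2, "spin": 0}, {"dx": 0, "dy": 0, "dz": 2, "spin": 0}, {"dx": 0, "dy": 0, "dz": 2, "spin": 0}, {"dx": 0, "dy": 0, "dz": 2, "spin": 0}, {"dx": 0, "dy": 0, "dz": 1.7, "spin": 0}, {"dx": 0, "dy": 0, "dz": 1, "spin": 0}, {"dx": 0, "dy": 0, "dz": 0, "spin": 0}, {"dx": 0, "dy": 0, "dz": 0, "spin": 0}, {"dx": 0, "dy": 0, "dz": 0, "spin": 0}]'

```text
time: 21.15
ee_pos: [0.4974, 0.1829, 0.2219]
eef_rot: [-0.035, 0.999, 0.0, 0.001]
ft_force: [-0.3, -0.3, 0.3]
width: 0.0649
grip_force: 0.0
```

>>> move_arm --steps '[{"dx": 0, "dy": 0, "dz": 0, "spin": 0}, {"dx": 0, "dy": 0, "dz": 0, "spin": 0}, {"dx": 0, "dy": 0, "dz": 0, "spin": 0}, {"dx": 0, "dy": 0, "dz": 0, "spin": 0}, {"dx": 0, "dy": 0, "dz": 0, "spin": 0}, {"dx": 0, "dy": 0, "dz": 0, "spin": 0}, {"dx": 0, "dy": 0, "dz": 0, "spin": 0}, {"dx": 0, "dy": 0, "dz": 0, "spin": 0}]' --claw 3.5 --squeeze 12

```text
time: 21.95
ee_pos: [0.497, 0.1827, 0.2209]
eef_rot: [-0.035, 0.999, 0.0, 0.0]
ft_force: [-1.0, -0.5, 3.8]
width: 0.0446
grip_force: 12.0
```

>>> move_arm --steps '[{"dx": 0, "dy": 0, "dz": -1, "spin": 0}, {"dx": 0, "dy": 0, "dz": -1, "spin": 0}, {"dx": 0, "dy": 0, "dz": -2, "spin": 0}, {"dx": 0, "dy": 0, "dz": -3, "spin": 0}, {"dx": 0, "dy": 0, "dz": -3, "spin": 0}, {"dx": 0, "dy": 0, "dz": -3, "spin": 0}, {"dx": 0, "dy": 0, "dz": -1, "spin": 0}, {"dx": 0, "dy": 0, "dz": 0, "spin": 0}]'

```text
time: 22.75
ee_pos: [0.4971, 0.1827, 0.3624]
eef_rot: [-0.035, 0.999, 0.001, 0.001]
ft_force: [0.4, -0.1, -1.7]
width: 0.0444
grip_force: 12.0
```

```bash
python3 goto.py .5698 -.1818 .0535 86.4
```

```text
spin 0.133  delta cm after spin [ -9.46 -35.98  14.45] now axes [ -4.61 -36.91  14.45] grasp [0.4976 0.183  0.1984] yaw 94.0 q7 1.22 t 22.8 w 0.0444 gf 12.0 tilt [0.0027 0.0016]
```

>>> move_arm --steps '[{"dx": 0, "dy": 0, "dz": 0, "spin": 0.133}, {"dx": -1.0, "dy": -3.6, "dz": 0, "spin": 0}, {"dx": -1.0, "dy": -3.6, "dz": 0, "spin": 0}, {"dx": -1.0, "dy": -3.6, "dz": 0, "spin": 0}, {"dx": -1.0, "dy": -3.6, "dz": 0, "spin": 0}, {"dx": -0.9, "dy": -3.6, "dz": 0, "spin": 0}, {"dx": -0.9, "dy": -3.6, "dz": 0, "spin": 0}, {"dx": -0.9, "dy": -3.6, "dz": 0, "spin": 0}, {"dx": -0.9, "dy": -3.6, "dz": 0, "spin": 0}, {"dx": -0.9, "dy": -3.6, "dz": 0, "spin": 0}, {"dx": -0.9, "dy": -3.6, "dz": 0, "spin": 0}]'

```text
time: 23.85
ee_pos: [0.5679, -0.1839, 0.3589]
eef_rot: [0.031, 1.0, 0.0, -0.001]
ft_force: [0.3, 0.1, -0.6]
width: 0.0446
grip_force: 12.0
```

>>> move_arm --steps '[{"dx": 0, "dy": 0, "dz": 0, "spin": 0}, {"dx": 0, "dy": 0, "dz": 0, "spin": 0}, {"dx": 0, "dy": 0, "dz": 2, "spin": 0}, {"dx": 0, "dy": 0, "dz": 2, "spin": 0}, {"dx": 0, "dy": 0, "dz": 2, "spin": 0}, {"dx": 0, "dy": 0, "dz": 2, "spin": 0}, {"dx": 0, "dy": 0, "dz": 2, "spin": 0}, {"dx": 0, "dy": 0, "dz": 0, "spin": 0}, {"dx": 0, "dy": 0, "dz": 0, "spin": 0}, {"dx": 0, "dy": 0, "dz": 0, "spin": 0}]'

```text
time: 24.85
ee_pos: [0.5685, -0.1821, 0.2617]
eef_rot: [0.031, 1.0, 0.0, 0.001]
ft_force: [-0.2, -0.2, -0.2]
width: 0.0443
grip_force: 12.0
```

```bash
python3 goto.py .5698 -.1818 .053 86.4; python3 - <<'E'
from bench import imaging
import cv2
cv2.imwrite('pics/side4.png',imaging.camera('side')['img'][...,::-1])
E
```

```text
spin 0.001  delta cm after spin [-0.1   0.03  4.47] now axes [-0.1   0.03  4.47] grasp [ 0.5687 -0.1821  0.0977] yaw 86.4 q7 1.88 t 24.9 w 0.0443 gf 12.0 tilt [0.0013 0.0001]
```

View pics/side4.png

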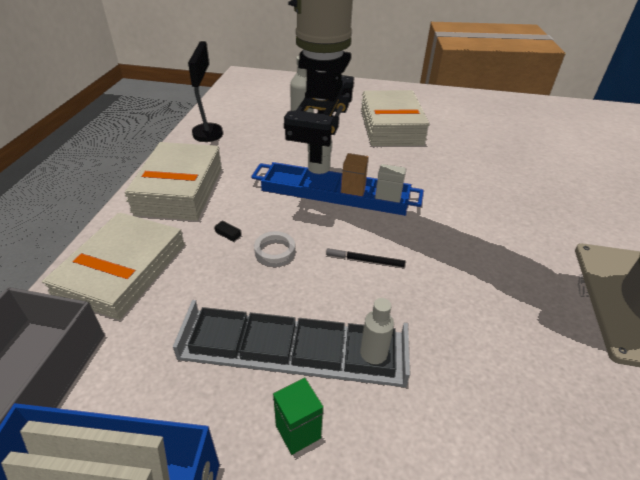

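The case (390,183) and carton (355,175) stand upright. The jar hangs above the third compartment at (319,158).

>>> move_arm --steps '[{"dx": -0.1, "dy": 0, "dz": 1.2, "spin": 0}, {"dx": 0, "dy": 0, "dz": 1, "spin": 0}, {"dx": 0, "dy": 0, "dz": 1, "spin": 0}, {"dx": 0, "dy": 0, "dz": 0.6, "spin": 0}, {"dx": 0, "dy": 0, "dz": 0.4, "spin": 0}, {"dx": 0, "dy": 0, "dz": 0.2, "spin": 0}, {"dx": 0, "dy": 0, "dz": 0.1, "spin": 0}, {"dx": 0, "dy": 0, "dz": 0, "spin": 0}, {"dx": 0, "dy": 0, "dz": 0, "spin": 0}]'

```text
time: 25.8
ee_pos: [0.5693, -0.1827, 0.217]
eef_rot: [0.031, 1.0, 0.0, 0.0]
ft_force: [-4.7, 1.5, 10.0]
width: 0.0444
grip_force: 12.0
```

>>> move_arm --steps '[{"dx": 0, "dy": 0, "dz": 0, "spin": 0}, {"dx": 0, "dy": 0, "dz": 0, "spin": 0}, {"dx": 0, "dy": 0, "dz": 0, "spin": 0}, {"dx": 0, "dy": 0, "dz": 0, "spin": 0}, {"dx": 0, "dy": 0, "dz": 0, "spin": 0}, {"dx": 0, "dy": 0, "dz": -1, "spin": 0}, {"dx": 0, "dy": 0, "dz": -2, "spin": 0}, {"dx": 0, "dy": 0, "dz": -4, "spin": 0}, {"dx": 0, "dy": 0, "dz": -4, "spin": 0}, {"dx": 0, "dy": 0, "dz": -4, "spin": 0}]' --claw 6.5

```text
time: 26.8
ee_pos: [0.5688, -0.1827, 0.3681]
eef_rot: [0.032, 1.0, -0.0, 0.0]
ft_force: [0.7, 0.7, 0.2]
width: 0.0654
grip_force: 0.0
```

```bash
python3 goto.py .4243 .1779 .056 94
```

```text
spin -0.133  delta cm after spin [11.91 36.98 14.8 ] now axes [16.71 35.08 14.8 ] grasp [ 0.5689 -0.1827  0.2041] yaw 86.4 q7 1.85 t 26.8 w 0.0654 gf 0.0 tilt [ 0.0005 -0.0001]
```

>>> move_arm --steps '[{"dx": 0, "dy": 0, "dz": 0, "spin": -0.133}, {"dx": 1.2, "dy": 3.7, "dz": 0, "spin": 0}, {"dx": 1.2, "dy": 3.7, "dz": 0, "spin": 0}, {"dx": 1.2, "dy": 3.7, "dz": 0, "spin": 0}, {"dx": 1.2, "dy": 3.7, "dz": 0, "spin": 0}, {"dx": 1.2, "dy": 3.7, "dz": 0, "spin": 0}, {"dx": 1.2, "dy": 3.7, "dz": 0, "spin": 0}, {"dx": 1.2, "dy": 3.7, "dz": 0, "spin": 0}, {"dx": 1.2, "dy": 3.7, "dz": 0, "spin": 0}, {"dx": 1.2, "dy": 3.7, "dz": 0, "spin": 0}, {"dx": 1.1, "dy": 3.7, "dz": 0, "spin": 0}]'

```text
time: 27.9
ee_pos: [0.4236, 0.1793, 0.3667]
eef_rot: [-0.035, 0.999, 0.0, 0.001]
ft_force: [0.3, 0.9, 0.0]
width: 0.0649
grip_force: 0.0
```

>>> move_arm --steps '[{"dx": 0, "dy": 0, "dz": 0, "spin": 0}, {"dx": 0, "dy": 0, "dz": 2, "spin": 0}, {"dx": 0, "dy": 0, "dz": 2, "spin": 0}, {"dx": 0, "dy": 0, "dz": 0, "spin": 0}, {"dx": 0, "dy": 0, "dz": 0, "spin": 0}, {"dx": 0, "dy": 0, "dz": 0, "spin": 0}]'

```text
time: 28.5
ee_pos: [0.4249, 0.178, 0.327]
eef_rot: [-0.035, 0.999, 0.0, 0.001]
ft_force: [0.8, 0.3, 0.5]
width: 0.0655
grip_force: 0.0
```

```bash
python3 goto.py .4243 .1779 .064 94
```

```text
spin -0.000  delta cm after spin [ 0.1  -0.03  9.9 ] now axes [ 0.1  -0.03  9.9 ] grasp [0.4252 0.1782 0.163 ] yaw 94.0 q7 1.15 t 28.5 w 0.0655 gf 0.0 tilt [0.0015 0.0008]
```

>>> move_arm --steps '[{"dx": 0.1, "dy": 0, "dz": 2, "spin": 0}, {"dx": 0, "dy": 0, "dz": 2, "spin": 0}, {"dx": 0, "dy": 0, "dz": 2, "spin": 0}, {"dx": 0, "dy": 0, "dz": 2, "spin": 0}, {"dx": 0, "dy": 0, "dz": 1, "spin": 0}, {"dx": 0, "dy": 0, "dz": 0.9, "spin": 0}, {"dx": 0, "dy": 0, "dz": 0, "spin": 0}, {"dx": 0, "dy": 0, "dz": 0, "spin": 0}, {"dx": 0, "dy": 0, "dz": 0, "spin": 0}]'

```text
time: 29.4
ee_pos: [0.4238, 0.1783, 0.2276]
eef_rot: [-0.035, 0.999, 0.0, 0.001]
ft_force: [-0.6, -0.5, -0.3]
width: 0.0652
grip_force: 0.0
```

>>> move_arm --steps '[{"dx": 0, "dy": 0, "dz": 0, "spin": 0}, {"dx": 0, "dy": 0, "dz": 0, "spin": 0}, {"dx": 0, "dy": 0, "dz": 0, "spin": 0}, {"dx": 0, "dy": 0, "dz": 0, "spin": 0}, {"dx": 0, "dy": 0, "dz": 0, "spin": 0}, {"dx": 0, "dy": 0, "dz": 0, "spin": 0}, {"dx": 0, "dy": 0, "dz": 0, "spin": 0}, {"dx": 0, "dy": 0, "dz": 0, "spin": 0}, {"dx": 0, "dy": 0, "dz": 0, "spin": 0}, {"dx": 0, "dy": 0, "dz": 0, "spin": 0}]' --claw 2.6 --squeeze 12

```text
time: 30.4
ee_pos: [0.4235, 0.1781, 0.2268]
eef_rot: [-0.035, 0.999, 0.0, 0.0]
ft_force: [0.2, 0.1, 0.6]
width: 0.0356
grip_force: 11.9
```

>>> move_arm --steps '[{"dx": 0, "dy": 0, "dz": -1, "spin": 0}, {"dx": 0, "dy": 0, "dz": -1, "spin": 0}, {"dx": 0, "dy": 0, "dz": -2, "spin": 0}, {"dx": 0, "dy": 0, "dz": -3, "spin": 0}, {"dx": 0, "dy": 0, "dz": -3, "spin": 0}, {"dx": 0, "dy": 0, "dz": -3, "spin": 0}, {"dx": 0, "dy": 0, "dz": -1, "spin": 0}, {"dx": 0, "dy": 0, "dz": 0, "spin": 0}]'

```text
time: 31.2
ee_pos: [0.4237, 0.1782, 0.3684]
eef_rot: [-0.035, 0.999, 0.001, 0.001]
ft_force: [-0.5, 0.0, -2.4]
width: 0.0361
grip_force: 11.9
```

```bash
python3 goto.py .6377 -.1861 .059 86.4
```

```text
spin 0.133  delta cm after spin [-23.57 -35.08  14.53] now axes [-18.7  -37.89  14.53] grasp [0.4241 0.1785 0.2044] yaw 94.0 q7 1.14 t 31.2 w 0.0361 gf 11.9 tilt [0.0028 0.0018]
```

>>> move_arm --steps '[{"dx": 0, "dy": 0, "dz": 0, "spin": 0.133}, {"dx": -2.1, "dy": -3.2, "dz": 0, "spin": 0}, {"dx": -2.1, "dy": -3.2, "dz": 0, "spin": 0}, {"dx": -2.1, "dy": -3.2, "dz": 0, "spin": 0}, {"dx": -2.1, "dy": -3.2, "dz": 0, "spin": 0}, {"dx": -2.1, "dy": -3.2, "dz": 0, "spin": 0}, {"dx": -2.1, "dy": -3.2, "dz": 0, "spin": 0}, {"dx": -2.2, "dy": -3.2, "dz": 0, "spin": 0}, {"dx": -2.2, "dy": -3.2, "dz": 0, "spin": 0}, {"dx": -2.2, "dy": -3.2, "dz": 0, "spin": 0}, {"dx": -2.2, "dy": -3.2, "dz": 0, "spin": 0}, {"dx": -2.2, "dy": -3.1, "dz": 0, "spin": 0}]'

```text
time: 32.4
ee_pos: [0.6373, -0.1884, 0.3646]
eef_rot: [0.031, 1.0, 0.0, -0.001]
ft_force: [-0.0, 0.1, -0.9]
width: 0.0356
grip_force: 11.9
```

>>> move_arm --steps '[{"dx": 0, "dy": 0, "dz": 0, "spin": 0}, {"dx": 0, "dy": 0, "dz": 0, "spin": 0}, {"dx": 0, "dy": 0, "dz": 2, "spin": 0}, {"dx": 0, "dy": 0, "dz": 2, "spin": 0}, {"dx": 0, "dy": 0, "dz": 2, "spin": 0}, {"dx": 0, "dy": 0, "dz": 2, "spin": 0}, {"dx": 0, "dy": 0, "dz": 2, "spin": 0}, {"dx": 0, "dy": 0, "dz": 0, "spin": 0}, {"dx": 0, "dy": 0, "dz": 0, "spin": 0}, {"dx": 0, "dy": 0, "dz": 0, "spin": 0}]'

```text
time: 33.4
ee_pos: [0.6372, -0.1866, 0.268]
eef_rot: [0.031, 1.0, 0.0, 0.001]
ft_force: [-0.3, -0.4, -0.3]
width: 0.0359
grip_force: 11.9
```

```bash
python3 goto.py .6377 -.1861 .059 86.4; python3 - <<'E'
from bench import imaging
import cv2
cv2.imwrite('pics/side5.png',imaging.camera('side')['img'][...,::-1])
E
```

```text
spin 0.001  delta cm after spin [-0.01  0.06  4.5 ] now axes [-0.01  0.06  4.5 ] grasp [ 0.6375 -0.1866  0.104 ] yaw 86.4 q7 1.87 t 33.4 w 0.0359 gf 11.9 tilt [ 0.0016 -0.    ]
```

View pics/side5.png

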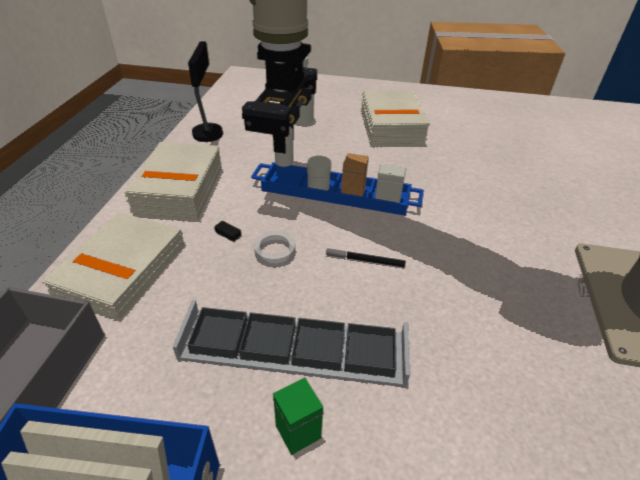

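The jar is upright in the third compartment at (319,172). The bottle hangs over the farthest one at (284,150). The rack is empty.

>>> move_arm --steps '[{"dx": 0, "dy": 0, "dz": 1.2, "spin": 0}, {"dx": 0, "dy": 0, "dz": 1, "spin": 0}, {"dx": 0, "dy": 0, "dz": 1, "spin": 0}, {"dx": 0, "dy": 0, "dz": 0.6, "spin": 0}, {"dx": 0, "dy": 0, "dz": 0.4, "spin": 0}, {"dx": 0, "dy": 0, "dz": 0.2, "spin": 0}, {"dx": 0, "dy": 0, "dz": 0.1, "spin": 0}, {"dx": 0, "dy": 0, "dz": 0, "spin": 0}, {"dx": 0, "dy": 0, "dz": 0, "spin": 0}]'

```text
time: 34.35
ee_pos: [0.6371, -0.1874, 0.2225]
eef_rot: [0.032, 1.0, -0.0, 0.0]
ft_force: [-1.8, -0.6, 5.8]
width: 0.0353
grip_force: 12.0
```

>>> move_arm --steps '[{"dx": 0, "dy": 0, "dz": 0, "spin": 0}, {"dx": 0, "dy": 0, "dz": 0, "spin": 0}, {"dx": 0, "dy": 0, "dz": 0, "spin": 0}, {"dx": 0, "dy": 0, "dz": 0, "spin": 0}, {"dx": 0, "dy": 0, "dz": 0, "spin": 0}, {"dx": 0, "dy": 0, "dz": -1, "spin": 0}, {"dx": 0, "dy": 0, "dz": -2, "spin": 0}, {"dx": 0, "dy": 0, "dz": -4, "spin": 0}, {"dx": 0, "dy": 0, "dz": -4, "spin": 0}, {"dx": 0, "dy": 0, "dz": -4, "spin": 0}]' --claw 6.5

```text
time: 35.35
ee_pos: [0.6367, -0.1871, 0.3742]
eef_rot: [0.032, 1.0, -0.0, 0.0]
ft_force: [0.3, 0.5, 0.7]
width: 0.0647
grip_force: 0.0
```

>>> move_arm --steps '[{"dx": 0, "dy": 4, "dz": 0, "spin": 0}, {"dx": 0, "dy": 4, "dz": 0, "spin": 0}, {"dx": 0, "dy": 4, "dz": 0, "spin": 0}, {"dx": 0, "dy": 4, "dz": 0, "spin": 0}, {"dx": 0, "dy": 4, "dz": 0, "spin": 0}, {"dx": 0, "dy": 0, "dz": 0, "spin": 0}, {"dx": 0, "dy": 0, "dz": 0, "spin": 0}, {"dx": 0, "dy": 0, "dz": 0, "spin": 0}]'

```text
time: 36.15
ee_pos: [0.6495, 0.011, 0.3723]
eef_rot: [0.032, 0.999, -0.0, 0.0]
ft_force: [0.4, -0.8, -0.2]
width: 0.0651
grip_force: 0.0
```

```bash
python3 - <<'E'
from bench import imaging
import cv2,numpy as np
a=imaging.camera('top')['img'][140:340,380:470]; b=imaging.camera('side')['img'][100:250,230:450]
a=cv2.resize(a,None,fx=2.5,fy=2.5); b=cv2.resize(b,None,fx=2.5,fy=2.5)
o=np.zeros((500,780,3),np.uint8); o[:a.shape[0],:a.shape[1]]=a; o[:b.shape[0],226:226+b.shape[1]]=b
cv2.imwrite('pics/end.png',o[...,::-1])
E
```

```text
(no output)
```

View pics/end.png

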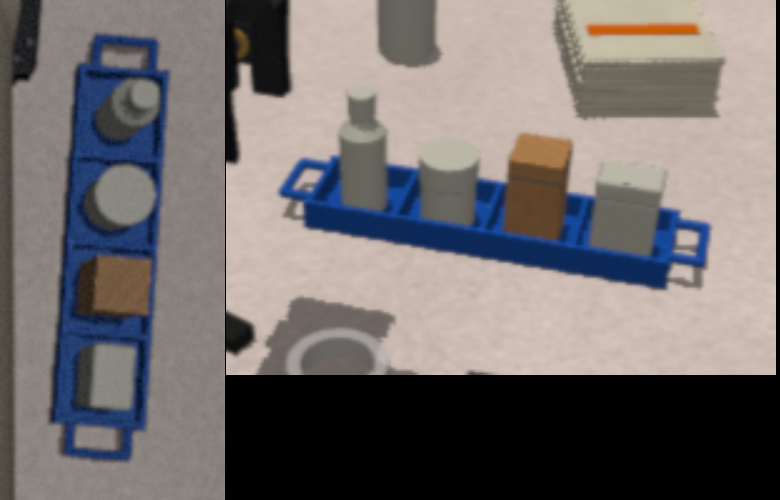

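All four stand upright in their compartments. From near to far they are case, carton, jar and bottle, at (110,375), (115,285), (120,195) and (130,105) in the top crop.

```bash
python3 -c "
from bench import job
print(job.close_job())"
```

```text
the job is handed in; nothing more can be done
None
```

The job is handed in: from nearest to farthest, the tray holds the case, carton, jar and bottle, all standing upright and released, and the robot's clock read about 36 s.

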